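# Sweep stray screw caps off a test slab into the matching trays

### The arm

A 6-joint arm with a two-finger parallel gripper is mounted at the origin on the work surface. World frame = base frame: x ahead of the robot, y to its left, z up, the work surface at z = 0. Lengths are in mm, angles in rad, forces in N, time in s.
With the tool pointing down it reaches from about 300 to 950 mm from the base axis. Payload 3.1 kg.
Tool frame: the origin (TCP) lies midway between the tips of the shut fingers; the grasp point (between the pads) lies 19 mm behind it (robot.tcp_to_grasp is the distance from the TCP to the grasp point, in mm); z points along the fingers, y is the line along which they close (so a half turn about z gives the same grasp; the last joint's range is limited). The gripper opens to 85 mm and grips with 20 to 120 N. Pads are 22 mm wide; open, the fingers measure 114 mm over their backs; the gripper's body (76 mm by 85 mm) begins 54 mm behind the grasp point. The pads swing forward as they close: fully open they stand 13 mm farther back than shut.
Start: joints at [1.172, 0.308, 1.634, -0, 1.2, -0.07], TCP at [201.843, 591.516, 231.272] pointing down, gripper open.
Joint ranges: [-3.06, 3.06], [-0.79, 1.96], [0.05, 2.63], [-1.19, 4.34], [0.05, 2.64], [-2.94, 2.94]. Speed limits (rad/s): [2.79, 2.79, 3.14, 3.14, 3.14, 3.14].

### API

Orientations are given as a unit quaternion [w, x, y, z].
In Python, from workcell import robot, cams gives the robot as it stands.
- The arm moves only by the tool servo_tool, never from a script. Its argument "steps" is a list of rows, each an object of numbers: "x", "y", "z": the shift along the world's x, y, z in cm; "ax", "ay", "az": the turn, a rotation vector about the world's x, y, z in degrees. A call has 1 to 20 rows; each row is the pose to reach, as a shift and turn from the pose commanded when the call began; what a row does not reach only later rows make up. A row lasts 1/10 s, in which the tool goes at most 50 mm and 8.59 degrees, less where a joint would pass 70% of its speed; a pose out of reach is approached as far as the arm can. A call with a gripper value outside its range is refused whole. "jaw" is the closure in counts, from 0 (fully open) to 255 (shut), set as the call begins (left out, the last holds). The fingers move at their own pace and stop on an object; "newtons" is the grip in N (left out, the last holds). Time passes only in rows, so rows that repeat a pose let the fingers close. It gives the time, the measured TCP pose, the force, the opening and the grip force at its end, in the units of the state.
- robot.state(): the state, without advancing time (a new reading comes with each control period).
- cams.read_camera(name): name is "side" or "top"; returns a dict with "pixels" (400x640x3 uint8, red, green, blue), "fx", "fy", "cx", "cy" (pixels), "R" (3x3) and "t" (3): a world point X has camera coordinates R X + t. Camera axes: x right, y down, z forward; pixel columns grow to the right and rows downward; lengths in mm; the calibration is good to about 2 mm. A picture is of the moment at which its call begins. There is no depth.
- robot.sign_off(): hands the job in; it is judged then, once.
The state is a dict: "t": time; "qpos": joint angles; "joint_vel": joint speeds; "joint_efforts": joint torques, N m; "tool_pos": TCP position; "tcp_rot": TCP orientation; "ft_force": force on the tool from outside, world axes, zero at the start; "torque": the same for the moment, N m; "opening": finger opening in mm; "gripper_force": force on a finger pad.
Only numpy, scipy, OpenCV 4.12 (cv2) and the standard library are available. Lean on these libraries where they do the work, as an engineer would, in place of code of your own. Each camera call takes 0.05 s, during which the arm holds its last target. There are 200 camera calls.

### The job

Clear the test slab for its next coat: sweep the three loose screw caps over its edges with the fingers, the two blue caps into the blue tray and the red cap into the red tray. Only push the caps along, never pick one up, and leave the small jar on the slab and everything else on the bench where it stands.

Things in the scene. Friction and masses are not known exactly. Their poses are not given: they have to be found in the camera images.
- slab: grey concrete test slab with a pale coat on top, 240 mm (its x) by 280 mm (its y), top 45 mm above the bench, level, fixed. Origin at the centre of its underside. The caps and the jar stand on it in four rows about 60 mm apart along its x (one thing to a row, order varies), each up to about 50 mm from the middle in y, so each row is free for a straight sweep along the slab's y to either tray.
- tray_red: red open-topped plastic tray, 250 x 110 x 40 mm outside (walls 4 mm), fixed to the bench along one of the slab's two 240 mm edges (at slab y = +140 or -140 mm; which one varies, the other tray takes the other edge), 2 mm gap, its rim 5 mm lower than the slab's top. Origin at the centre of its underside; x along its 250 mm length, y across, both parallel to the slab's axes.
- tray_blue: blue open-topped plastic tray, 250 x 110 x 40 mm outside (walls 4 mm), fixed to the bench along one of the slab's two 240 mm edges (at slab y = +140 or -140 mm; which one varies, the other tray takes the other edge), 2 mm gap, its rim 5 mm lower than the slab's top. Origin at the centre of its underside; x along its 250 mm length, y across, both parallel to the slab's axes.
- cap_blue1: blue screw cap, a blue plastic disc 40 mm in diameter and 22 mm high (15 g), at first lying flat on the slab, loose. Origin at its middle, 11 mm above its underside.
- cap_blue2: the other blue screw cap, a blue plastic disc 40 mm in diameter and 22 mm high (15 g), at first lying flat on the slab, loose. Origin at its middle, 11 mm above its underside.
- cap_red: red screw cap, a red plastic disc 40 mm in diameter and 22 mm high (15 g), at first lying flat on the slab, loose. Origin at its middle, 11 mm above its underside.
- jar: small white jar with a black lid, 36 mm in diameter, 45 mm high, 120 g, standing loose on the slab among the caps; to be left alone. Origin at the centre of its underside.
- primer: white bottle with a blue top, 72 mm in diameter, 190 mm high, standing loose on the bench left of the trays; to be left alone. Origin at the centre of its underside.
- cup: clear empty cup, 84 mm across the rim, 100 mm high, loose on the bench to the right; to be left alone. Origin at the centre of its underside.
- tub: white tub with a grey lid, 120 mm across, 94 mm high, loose on the bench to the right; to be left alone. Origin at the centre of its underside.

How it is judged (in metres and radians):
At the end, for the whole second after the job is handed in: Both blue caps lie in the blue tray and the red cap in the red tray: each cap's middle is over its tray (within 125 mm along and 55 mm across from the tray's centre), lower than 50 mm above the bench, and at rest (under 30 mm/s); jar, bottle, cup and tub are within 20 mm of where they began (x of cap_blue1 in the frame of tray_blue between -0.125 and 0.125 m and y of cap_blue1 in the frame of tray_blue between -0.055 and 0.055 m and height (world z) of each of cap_blue1, cap_blue2, cap_red below 0.05 m and linear speed of each of cap_blue1, cap_blue2, cap_red below 0.03 m/s and x of cap_blue2 in the frame of tray_blue between -0.125 and 0.125 m and y of cap_blue2 in the frame of tray_blue between -0.055 and 0.055 m and x of cap_red in the frame of tray_red between -0.125 and 0.125 m and y of cap_red in the frame of tray_red between -0.055 and 0.055 m and distance of each of jar, primer, cup, tub from where it was at the start of the episode below 0.02 m); the robot touches nothing.
It fails at once if a cap is picked up (its middle rises above 72 mm over the bench; it is at 56 mm when lying on the slab) (height (world z) of any of cap_blue1, cap_blue2, cap_red above 0.072 m).
It fails at once if the jar on the slab is moved by more than 20 mm or tipped (distance of jar from where it was at the start of the episode above 0.02 m or angle between jar's own z axis and vertical above 0.35 rad).
It fails at once if the bottle, cup or tub is moved by more than 20 mm or tipped (distance of any of primer, cup, tub from where it was at the start of the episode above 0.02 m or angle between any of primer, cup, tub's own z axis and vertical above 0.35 rad).
It also fails if it takes over 53 s, if anything falls off the work surface, if the arm or the gripper's body presses on something with over 40 N, if the wrist force passes 120 N, or if a joint passes its speed limit or range.

## Working session

There is one attempt and no reset: what is moved stays moved. The work goes in short steps, Python scripts to look and compute and a tool call to move; the robot and the scene stay as the last step left them, time stands still between calls to the robot, and variables do not carry over. Pictures are saved under pics/ and viewed, at most 10 in all, crops included, and the job is handed in when it is done.

Besides the shell and the picture viewer there is one more tool, called after "Call:" as name([rows], argument=value, ...), one row to a line, values as JSON. servo_tool: Moves the arm, as the interface text tells. Its arguments: {"type":"object","properties":{"steps":{"type":"array","items":{"type":"object","properties":{"x":{"type":"number"},"y":{"type":"number"},"z":{"type":"number"},"ax":{"type":"number"},"ay":{"type":"number"},"az":{"type":"number"}}}},"jaw":{"type":"number"},"newtons":{"type":"number"}},"required":["steps"]}

```bash
mkdir -p pics; python3 - <<'E'
from workcell import robot,cams
import cv2,pickle
for n in("top","side"):
    c=cams.read_camera(n); pickle.dump(c,open(f"pics/{n}.pkl","wb"))
    cv2.imwrite(f"pics/{n}0.png",c["pixels"][:,:,::-1])
    print(n,c["fx"],c["cx"],c["cy"],c["R"],c["t"])
print(robot.state())
E
```

```text
top 387.13777010426764 320.3035026667011 197.60079471422634 [[ 0.02535641 -0.99966653 -0.00488729]
 [-0.99416413 -0.02470345 -0.10501156]
 [ 0.10485581  0.00752148 -0.99445899]] [  10.60110972  562.18739605 1371.13585016]
side 392.82788106586287 318.75646948357536 206.46515072276577 [[-0.88662207 -0.46241361  0.00865767]
 [-0.3552869   0.66899637 -0.6528515 ]
 [ 0.29609547 -0.58190851 -0.75743644]] [498.97235675 246.4495786  967.92423065]
{'t': 0.1, 'qpos': array([ 1.17232441e+00,  3.08935941e-01,  1.63503927e+00, -1.49766259e-05,
        1.19972392e+00, -6.96958252e-02]), 'joint_vel': array([ 6.95158415e-04, -9.85731992e-04, -2.75937667e-03, -5.56324781e-05,
       -3.02516683e-04,  8.07838383e-04]), 'joint_efforts': array([-7.79075635e-04, -4.16406763e+01, -2.77644539e+01, -9.18800652e-05,
        4.04809951e-03,  1.63225934e-05]), 'tool_pos': array([201.54157563, 590.82784951, 230.16023485]), 'tcp_rot': array([-2.37514897e-04,  1.63645881e-01,  9.86518584e-01, -1.02613067e-03]), 'ft_force': array([0.4352623 , 0.01121762, 0.20929275]), 'torque': array([-0.01777361, -0.04310259,  0.05562739]), 'gripper_force': 0.0, 'opening': 85.17274332274324}
```

View pics/top0.png

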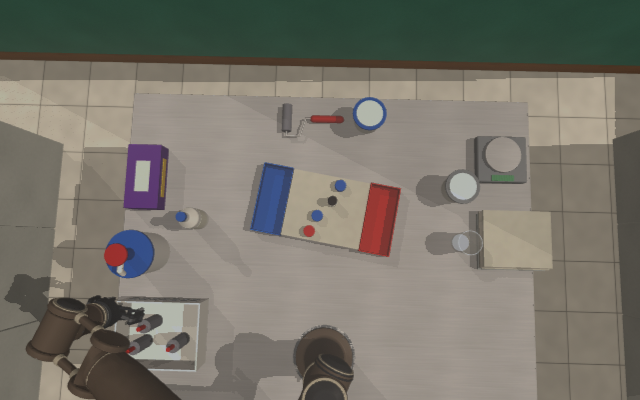

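View pics/side0.png

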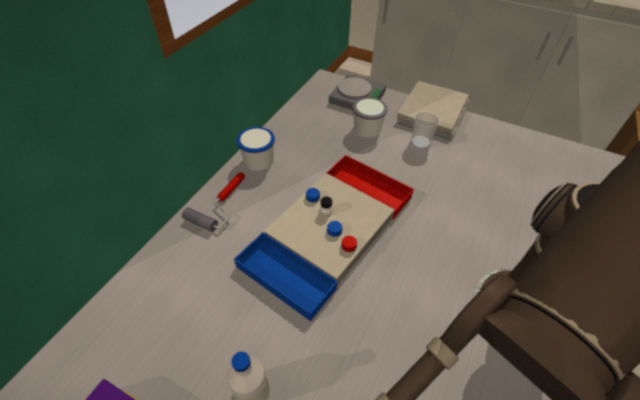

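The blue tray is on the left (+y, px ~272,200) and the red tray on the right (px ~380,220). On the slab, blue caps are at ~(340,186) and (317,216), the jar at (332,201) and the red cap at (309,231). I'll enlarge this region.

```bash
cat > h.py <<'E'
import numpy as np,pickle,cv2
def ray(c,u,v,z):
    R,t=np.array(c["R"]),np.array(c["t"]); C=-R.T@t
    d=R.T@np.array([(u-c["cx"])/c["fx"],(v-c["cy"])/c["fy"],1]); return C+d*(z-C[2])/d[2]
E
python3 - <<'E'
import cv2,pickle,numpy as np
from h import ray
for n,(u0,v0,u1,v1),k in(("top",(240,155,410,265),4.5),("side",(230,150,420,320),3.5)):
    c=pickle.load(open(f"pics/{n}.pkl","rb")); im=c["pixels"][v0:v1,u0:u1,::-1]
    cv2.imwrite(f"pics/{n}1.png",cv2.resize(im,None,fx=k,fy=k,interpolation=cv2.INTER_CUBIC))
    p=c["pixels"].astype(int); hsv=cv2.cvtColor(c["pixels"],cv2.COLOR_RGB2HSV)
    m=((hsv[...,1]>130)&(hsv[...,2]>40)).astype(np.uint8)
    N,l,s,ce=cv2.connectedComponentsWithStats(m)
    for i in range(1,N):
        if s[i,4]>30 and u0<ce[i][0]<u1 and v0<ce[i][1]<v1: print(n,s[i],ce[i].round(1),hsv[l==i].mean(0).round(),ray(c,*ce[i],60).round(1))
E
```

```text
top [ 251  167   34   67 1260] [268.8 200.1] [111. 144. 134.] [545.1 206.6  60. ]
top [335 181  10  10  75] [339.9 185.1] [111. 140. 138.] [604.9 -43.9  60. ]
top [ 359  183   41   74 2002] [378.8 220.2] [  2. 162. 143.] [ 484. -183.   60.]
top [312 211  10  10  82] [316.5 215.3] [111. 141. 140.] [495.5  36.3  60. ]
top [304 226  11  11  92] [308.6 230.7] [  1. 164. 159.] [440.8  62.6  60. ]
side [ 327  155   87   64 2150] [372.1 182.9] [  2. 231. 130.] [ 471.3 -163.3   60. ]
side [218 173  27  28 282] [230.8 186.2] [  2. 226. 125.] [829.8  42.9  60. ]
side [307 189  12  13 134] [312.4 194.7] [108. 206. 117.] [604.2 -39.2  60. ]
side [328 222  14  14 162] [334.2 228.4] [108. 202. 123.] [495.7  40.8  60. ]
side [ 235  233  102   87 4307] [286.4 275.1] [108. 217. 107.] [535.5 222.9  60. ]
side [342 235  15  17 210] [348.8 243.4] [  2. 218. 151.] [440.9  66.8  60. ]
```

View pics/top1.png

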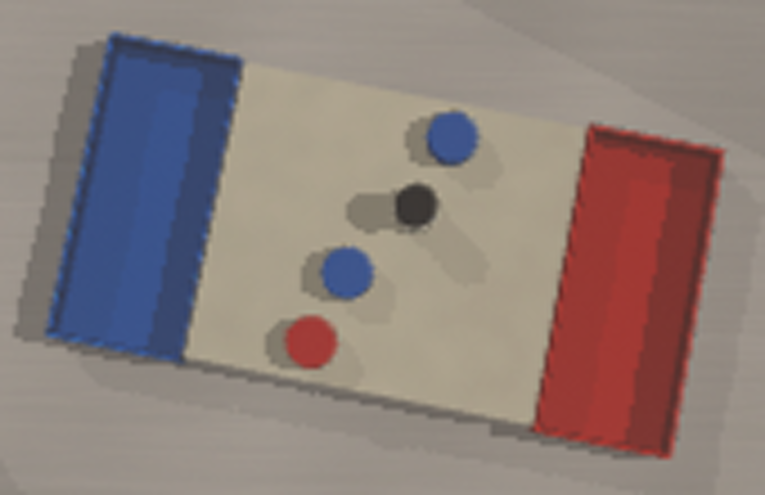

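The enlarged crop shows slab-edge/tray corners: blue tray outer (110,35),(48,338), inner (242,60),(183,360); red inner (590,125),(535,432), outer (722,150),(670,457); jar lid (415,205).

```bash
python3 - <<'E'
import pickle,numpy as np
from h import ray
T=pickle.load(open("pics/top.pkl","rb"));S=pickle.load(open("pics/side.pkl","rb"))
P=lambda c:np.array(c["R"])
def tri(a,b):
    A=[];B=[]
    for c,(u,v) in((T,a),(S,b)):
        R=np.array(c["R"]);C=-R.T@c["t"];d=R.T@np.array([(u-c["cx"])/c["fx"],(v-c["cy"])/c["fy"],1]);d/=np.linalg.norm(d)
        M=np.eye(3)-np.outer(d,d);A.append(M);B.append(M@C)
    return np.linalg.solve(sum(A),sum(B))
px=lambda a,b:(a/4.5+240-.4,b/4.5+155-.4)
q=[(110,35),(48,338),(670,457),(722,150)]
W=np.array([ray(T,*px(*p),40) for p in q]); print(W.round(1),W.mean(0))
d=(W[0]-W[1])+(W[3]-W[2]); e=(W[0]-W[3])+(W[1]-W[2]); print(np.degrees(np.arctan2(d[1],d[0])),np.degrees(np.arctan2(e[1],e[0])))
print([np.linalg.norm(W[i]-W[(i+1)%4]).round(1) for i in range(4)])
th=np.mean([np.arctan2(d[1],d[0]),np.arctan2(e[1],e[0])-np.pi/2]);ex=np.array([np.cos(th),np.sin(th)]);ey=np.array([-ex[1],ex[0]]);c=W.mean(0)[:2]
print("th",np.degrees(th),ex,ey)
for n,a,b in(("b1",(339.9,185.1),(312.4,194.7)),("b2",(316.5,215.3),(334.2,228.4)),("r",(308.6,230.7),(348.8,243.4))):
    p=tri(a,b);print(n,p.round(1),ex@(p[:2]-c),ey@(p[:2]-c))
p=ray(T,*px(415,205),88);print("jar",p,ex@(p[:2]-c),ey@(p[:2]-c))
E
```

```text
[[ 684.1  232.    40. ]
 [ 439.4  271.2   40. ]
 [ 358.7 -221.4   40. ]
 [ 602.7 -261.2   40. ]] [521.24384946   5.13682689  40.        ]
-9.191662801919643 80.66663098734271
[np.float64(247.8), np.float64(499.2), np.float64(247.2), np.float64(499.9)]
th -9.262515907288467 [ 0.98696123 -0.16095816] [0.16095816 0.98696123]
b1 [606.2 -44.   54.3] 91.79824746930286 -34.79632511137146
b2 [496.6  36.6  54.6] -29.35812519359833 27.12445627902062
r [441.6  63.   54.5] -87.91524769172206 44.26452080987023
jar [547.6850648  -15.84440973  88.        ] 29.47355575026442 -16.45173759730955
```

Call:
servo_tool([
  {"x": 5, "y": -9.6, "z": 0, "az": -8},
  {"x": 9, "y": -17, "z": 0, "az": -16},
  {"x": 12, "y": -23, "z": 0, "az": -24},
  {"x": 15, "y": -29, "z": 0, "az": -32},
  {"x": 18, "y": -34, "z": -1, "az": -40},
  {"x": 21, "y": -40, "z": -3, "az": -48},
  {"x": 24, "y": -45, "z": -5, "az": -56},
  {"x": 24.8, "y": -47.9, "z": -7, "az": -64},
  {"x": 24.8, "y": -47.9, "z": -8, "az": -72},
  {"x": 24.8, "y": -47.9, "z": -8, "az": -80.4},
  {"x": 24.8, "y": -47.9, "z": -8, "az": -80.4},
  {"x": 24.8, "y": -47.9, "z": -8, "az": -80.4},
  {"x": 24.8, "y": -47.9, "z": -8, "az": -80.4},
  {"x": 24.8, "y": -47.9, "z": -8, "az": -80.4},
  {"x": 24.8, "y": -47.9, "z": -8, "az": -80.4},
], jaw=195)

```text
invalid input
```

Call:
servo_tool([
  {"x": 5, "y": -9.6, "z": 0, "ax": 0, "ay": 0, "az": -8},
  {"x": 9, "y": -17, "z": 0, "ax": 0, "ay": 0, "az": -16},
  {"x": 12, "y": -23, "z": 0, "ax": 0, "ay": 0, "az": -24},
  {"x": 15, "y": -29, "z": 0, "ax": 0, "ay": 0, "az": -32},
  {"x": 18, "y": -34, "z": -1, "ax": 0, "ay": 0, "az": -40},
  {"x": 21, "y": -40, "z": -3, "ax": 0, "ay": 0, "az": -48},
  {"x": 24, "y": -45, "z": -5, "ax": 0, "ay": 0, "az": -56},
  {"x": 24.8, "y": -47.9, "z": -7, "ax": 0, "ay": 0, "az": -64},
  {"x": 24.8, "y": -47.9, "z": -8, "ax": 0, "ay": 0, "az": -72},
  {"x": 24.8, "y": -47.9, "z": -8, "ax": 0, "ay": 0, "az": -80.4},
  {"x": 24.8, "y": -47.9, "z": -8, "ax": 0, "ay": 0, "az": -80.4},
  {"x": 24.8, "y": -47.9, "z": -8, "ax": 0, "ay": 0, "az": -80.4},
  {"x": 24.8, "y": -47.9, "z": -8, "ax": 0, "ay": 0, "az": -80.4},
  {"x": 24.8, "y": -47.9, "z": -8, "ax": 0, "ay": 0, "az": -80.4},
], jaw=195, newtons=40)

```text
t: 1.5
tool_pos: [449.4, 113.2, 151.3]
tcp_rot: [-0.0, 0.762, 0.648, -0.0]
ft_force: [0.5, 0.2, -0.5]
opening: 20.4
gripper_force: 0.0
```

Call:
servo_tool([
  {"x": 0, "y": 0, "z": -4, "ax": 0, "ay": 0, "az": 0},
  {"x": 0, "y": 0, "z": -7, "ax": 0, "ay": 0, "az": 0},
  {"x": 0, "y": 0, "z": -9, "ax": 0, "ay": 0, "az": 0},
  {"x": 0, "y": 0, "z": -10, "ax": 0, "ay": 0, "az": 0},
  {"x": 0, "y": 0, "z": -10, "ax": 0, "ay": 0, "az": 0},
  {"x": 0, "y": 0, "z": -10, "ax": 0, "ay": 0, "az": 0},
], jaw=195, newtons=40)

```text
t: 2.1
tool_pos: [450.6, 113.4, 52.2]
tcp_rot: [0.0, 0.761, 0.648, 0.001]
ft_force: [0.0, 0.3, 0.1]
opening: 19.9
gripper_force: 0.0
```

```bash
cat >> h.py <<'E'
def snap(tag,zoom=4):
    from workcell import cams
    a=cams.read_camera("top")["pixels"][140:290,235:415,::-1];b=cams.read_camera("side")["pixels"][150:320,225:425,::-1]
    f=lambda m:cv2.resize(m,(400,340),interpolation=cv2.INTER_CUBIC)
    cv2.imwrite(f"pics/{tag}.png",np.hstack([f(a),f(b)]))
E
python3 -c "
from h import *;snap('s1')"
```

```text
(no output)
```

View pics/s1.png

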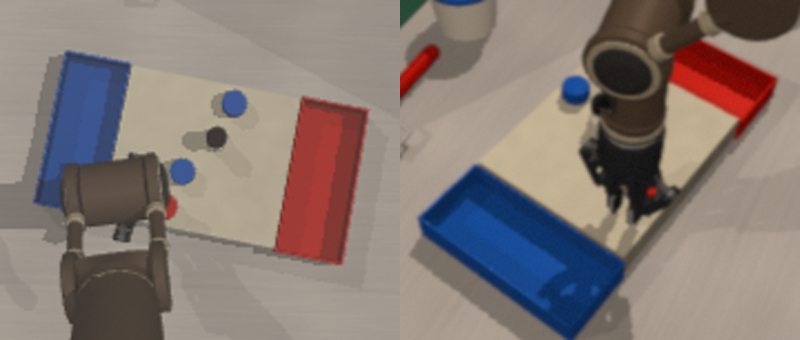

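The fingers stand on the slab behind the red cap in its row, with the jar and the blue caps untouched. Next I sweep the red cap to −y.

Call:
servo_tool([
  {"x": -0.2, "y": -1.2, "z": 0, "ax": 0, "ay": 0, "az": 0},
  {"x": -0.4, "y": -2.4, "z": 0, "ax": 0, "ay": 0, "az": 0},
  {"x": -0.6, "y": -3.6, "z": 0, "ax": 0, "ay": 0, "az": 0},
  {"x": -0.8, "y": -4.8, "z": 0, "ax": 0, "ay": 0, "az": 0},
  {"x": -1.0, "y": -6, "z": 0, "ax": 0, "ay": 0, "az": 0},
  {"x": -1.2, "y": -7.2, "z": 0, "ax": 0, "ay": 0, "az": 0},
  {"x": -1.4, "y": -8.4, "z": 0, "ax": 0, "ay": 0, "az": 0},
  {"x": -1.6, "y": -9.6, "z": 0, "ax": 0, "ay": 0, "az": 0},
  {"x": -1.8, "y": -10.8, "z": 0, "ax": 0, "ay": 0, "az": 0},
  {"x": -2.0, "y": -12, "z": 0, "ax": 0, "ay": 0, "az": 0},
  {"x": -2.2, "y": -13.2, "z": 0, "ax": 0, "ay": 0, "az": 0},
  {"x": -2.3, "y": -14.4, "z": 0, "ax": 0, "ay": 0, "az": 0},
  {"x": -2.5, "y": -15.6, "z": 0, "ax": 0, "ay": 0, "az": 0},
  {"x": -2.7, "y": -16.8, "z": 0, "ax": 0, "ay": 0, "az": 0},
  {"x": -2.9, "y": -18, "z": 0, "ax": 0, "ay": 0, "az": 0},
  {"x": -3.1, "y": -19.2, "z": 0, "ax": 0, "ay": 0, "az": 0},
  {"x": -3.3, "y": -20.4, "z": 0, "ax": 0, "ay": 0, "az": 0},
  {"x": -3.5, "y": -21.6, "z": 0, "ax": 0, "ay": 0, "az": 0},
  {"x": -3.7, "y": -22.8, "z": 0, "ax": 0, "ay": 0, "az": 0},
  {"x": -3.9, "y": -24, "z": 0, "ax": 0, "ay": 0, "az": 0},
], jaw=195, newtons=40)

```text
t: 4.2
tool_pos: [410.7, -128.5, 51.3]
tcp_rot: [0.0, 0.762, 0.648, 0.0]
ft_force: [0.3, -0.4, -0.4]
opening: 20.2
gripper_force: 0.0
```

```bash
python3 -c "
from h import *;snap('s2')"
```

```text
(no output)
```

View pics/s2.png

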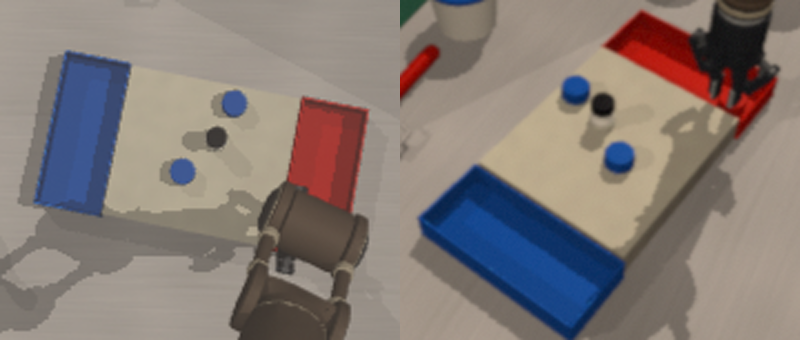

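The red cap has left the slab into the red tray; the jar and both blue caps are unmoved. The knuckles flare sideways, so next to the jar I'll turn the gripper 90° and push with shut fingers.

Call:
servo_tool([
  {"x": 0, "y": 0, "z": 4, "ax": 0, "ay": 0, "az": 0},
  {"x": 0, "y": 0, "z": 8, "ax": 0, "ay": 0, "az": 0},
  {"x": 0, "y": 0, "z": 11, "ax": 0, "ay": 0, "az": 8},
  {"x": 0, "y": 0, "z": 12, "ax": 0, "ay": 0, "az": 16},
  {"x": 2, "y": 3, "z": 12, "ax": 0, "ay": 0, "az": 24},
  {"x": 4, "y": 6, "z": 12, "ax": 0, "ay": 0, "az": 32},
  {"x": 6, "y": 9, "z": 12, "ax": 0, "ay": 0, "az": 40},
  {"x": 7, "y": 10, "z": 12, "ax": 0, "ay": 0, "az": 48},
  {"x": 7.7, "y": 11.3, "z": 12, "ax": 0, "ay": 0, "az": 56},
  {"x": 7.7, "y": 11.3, "z": 12, "ax": 0, "ay": 0, "az": 64},
  {"x": 7.7, "y": 11.3, "z": 12, "ax": 0, "ay": 0, "az": 72},
  {"x": 7.7, "y": 11.3, "z": 12, "ax": 0, "ay": 0, "az": 80},
  {"x": 7.7, "y": 11.3, "z": 12, "ax": 0, "ay": 0, "az": 88},
  {"x": 7.7, "y": 11.3, "z": 12, "ax": 0, "ay": 0, "az": 90},
  {"x": 7.7, "y": 11.3, "z": 12, "ax": 0, "ay": 0, "az": 90},
  {"x": 7.7, "y": 11.3, "z": 12, "ax": 0, "ay": 0, "az": 90},
], jaw=255, newtons=40)

```text
t: 5.9
tool_pos: [487.7, -14.3, 171.1]
tcp_rot: [-0.0, 0.081, 0.997, 0.0]
ft_force: [-0.4, -0.7, -0.3]
opening: 0.1
gripper_force: 0.0
```

Call:
servo_tool([
  {"x": 0, "y": 0, "z": -4, "ax": 0, "ay": 0, "az": 0},
  {"x": 0, "y": 0, "z": -7, "ax": 0, "ay": 0, "az": 0},
  {"x": 0, "y": 0, "z": -9, "ax": 0, "ay": 0, "az": 0},
  {"x": 0, "y": 0, "z": -11, "ax": 0, "ay": 0, "az": 0},
  {"x": 0, "y": 0, "z": -11.8, "ax": 0, "ay": 0, "az": 0},
  {"x": 0, "y": 0, "z": -11.8, "ax": 0, "ay": 0, "az": 0},
  {"x": 0, "y": 0, "z": -11.8, "ax": 0, "ay": 0, "az": 0},
], jaw=255, newtons=40)

```text
t: 6.6
tool_pos: [488.5, -14.5, 53.9]
tcp_rot: [0.0, 0.081, 0.997, -0.0]
ft_force: [-0.6, 0.0, -0.1]
opening: 0.0
gripper_force: 0.0
```

```bash
python3 -c "
from h import *;snap('s3')"
```

```text
(no output)
```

View pics/s3.png

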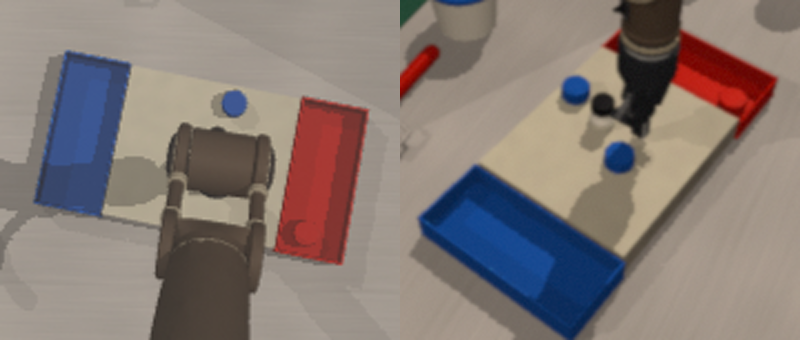

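The red cap lies in the red tray (crop ~300,233), and the shut fingers stand behind the middle blue cap, clear of the jar. I now sweep it to +y.

Call:
servo_tool([
  {"x": 0.2, "y": 1.2, "z": 0, "ax": 0, "ay": 0, "az": 0},
  {"x": 0.4, "y": 2.4, "z": 0, "ax": 0, "ay": 0, "az": 0},
  {"x": 0.6, "y": 3.6, "z": 0, "ax": 0, "ay": 0, "az": 0},
  {"x": 0.8, "y": 4.8, "z": 0, "ax": 0, "ay": 0, "az": 0},
  {"x": 1.0, "y": 6, "z": 0, "ax": 0, "ay": 0, "az": 0},
  {"x": 1.2, "y": 7.2, "z": 0, "ax": 0, "ay": 0, "az": 0},
  {"x": 1.4, "y": 8.4, "z": 0, "ax": 0, "ay": 0, "az": 0},
  {"x": 1.6, "y": 9.6, "z": 0, "ax": 0, "ay": 0, "az": 0},
  {"x": 1.8, "y": 10.8, "z": 0, "ax": 0, "ay": 0, "az": 0},
  {"x": 2.0, "y": 12, "z": 0, "ax": 0, "ay": 0, "az": 0},
  {"x": 2.2, "y": 13.2, "z": 0, "ax": 0, "ay": 0, "az": 0},
  {"x": 2.3, "y": 14.4, "z": 0, "ax": 0, "ay": 0, "az": 0},
  {"x": 2.5, "y": 15.6, "z": 0, "ax": 0, "ay": 0, "az": 0},
  {"x": 2.7, "y": 16.8, "z": 0, "ax": 0, "ay": 0, "az": 0},
  {"x": 2.7, "y": 16.8, "z": 0, "ax": 0, "ay": 0, "az": 0},
  {"x": 2.7, "y": 16.8, "z": 4, "ax": 0, "ay": 0, "az": 0},
  {"x": 2.7, "y": 16.8, "z": 8, "ax": 0, "ay": 0, "az": 0},
  {"x": 2.7, "y": 16.8, "z": 11.8, "ax": 0, "ay": 0, "az": 0},
  {"x": 2.7, "y": 16.8, "z": 11.8, "ax": 0, "ay": 0, "az": 0},
], jaw=255, newtons=40)

```text
t: 8.6
tool_pos: [519.6, 154.3, 177.7]
tcp_rot: [0.006, 0.081, 0.997, 0.002]
ft_force: [1.4, -0.7, -0.0]
opening: -0.1
gripper_force: 0.0
```

```bash
python3 -c "
from h import *;snap('s4')"
```

```text
(no output)
```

View pics/s4.png

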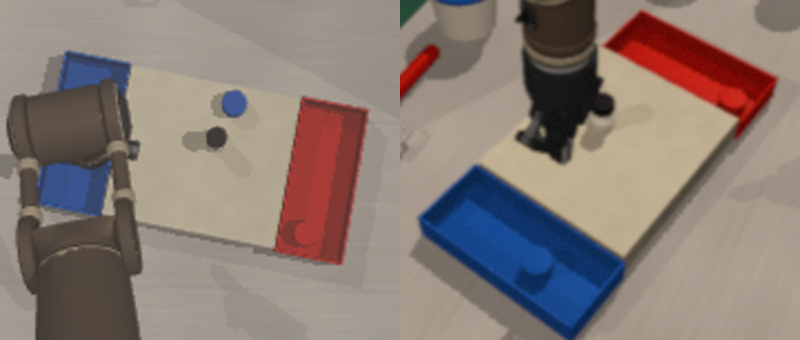

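The second cap is in the blue tray (side crop ~535,265). Next is the last blue cap.

Call:
servo_tool([
  {"x": 1.5, "y": -4.5, "z": 0, "ax": 0, "ay": 0, "az": 0},
  {"x": 3, "y": -9, "z": 0, "ax": 0, "ay": 0, "az": 0},
  {"x": 4.5, "y": -13.5, "z": 0, "ax": 0, "ay": 0, "az": 0},
  {"x": 6, "y": -18, "z": 0, "ax": 0, "ay": 0, "az": 0},
  {"x": 7.5, "y": -22, "z": 0, "ax": 0, "ay": 0, "az": 0},
  {"x": 8.3, "y": -25, "z": 0, "ax": 0, "ay": 0, "az": 0},
  {"x": 8.3, "y": -25, "z": 0, "ax": 0, "ay": 0, "az": 0},
  {"x": 8.3, "y": -25, "z": 0, "ax": 0, "ay": 0, "az": 0},
  {"x": 8.3, "y": -25, "z": -4, "ax": 0, "ay": 0, "az": 0},
  {"x": 8.3, "y": -25, "z": -7, "ax": 0, "ay": 0, "az": 0},
  {"x": 8.3, "y": -25, "z": -9, "ax": 0, "ay": 0, "az": 0},
  {"x": 8.3, "y": -25, "z": -11, "ax": 0, "ay": 0, "az": 0},
  {"x": 8.3, "y": -25, "z": -11.8, "ax": 0, "ay": 0, "az": 0},
  {"x": 8.3, "y": -25, "z": -11.8, "ax": 0, "ay": 0, "az": 0},
  {"x": 8.3, "y": -25, "z": -11.8, "ax": 0, "ay": 0, "az": 0},
], jaw=255, newtons=40)

```text
t: 10.2
tool_pos: [598.0, -95.8, 53.6]
tcp_rot: [0.0, 0.08, 0.997, 0.0]
ft_force: [-0.3, -1.3, 1.0]
opening: 0.1
gripper_force: 0.0
```

Call:
servo_tool([
  {"x": 0.2, "y": 1.2, "z": 0, "ax": 0, "ay": 0, "az": 0},
  {"x": 0.4, "y": 2.4, "z": 0, "ax": 0, "ay": 0, "az": 0},
  {"x": 0.6, "y": 3.6, "z": 0, "ax": 0, "ay": 0, "az": 0},
  {"x": 0.8, "y": 4.8, "z": 0, "ax": 0, "ay": 0, "az": 0},
  {"x": 1.0, "y": 6, "z": 0, "ax": 0, "ay": 0, "az": 0},
  {"x": 1.2, "y": 7.2, "z": 0, "ax": 0, "ay": 0, "az": 0},
  {"x": 1.4, "y": 8.4, "z": 0, "ax": 0, "ay": 0, "az": 0},
  {"x": 1.6, "y": 9.6, "z": 0, "ax": 0, "ay": 0, "az": 0},
  {"x": 1.8, "y": 10.8, "z": 0, "ax": 0, "ay": 0, "az": 0},
  {"x": 2.0, "y": 12, "z": 0, "ax": 0, "ay": 0, "az": 0},
  {"x": 2.2, "y": 13.2, "z": 0, "ax": 0, "ay": 0, "az": 0},
  {"x": 2.3, "y": 14.4, "z": 0, "ax": 0, "ay": 0, "az": 0},
  {"x": 2.5, "y": 15.6, "z": 0, "ax": 0, "ay": 0, "az": 0},
  {"x": 2.7, "y": 16.8, "z": 0, "ax": 0, "ay": 0, "az": 0},
  {"x": 2.9, "y": 18, "z": 0, "ax": 0, "ay": 0, "az": 0},
  {"x": 3.1, "y": 19.2, "z": 0, "ax": 0, "ay": 0, "az": 0},
  {"x": 3.3, "y": 20.4, "z": 0, "ax": 0, "ay": 0, "az": 0},
  {"x": 3.5, "y": 21.6, "z": 0, "ax": 0, "ay": 0, "az": 0},
  {"x": 3.7, "y": 22.8, "z": 0, "ax": 0, "ay": 0, "az": 0},
  {"x": 3.7, "y": 23, "z": 0, "ax": 0, "ay": 0, "az": 0},
], jaw=255, newtons=40)

```text
t: 12.2
tool_pos: [635.2, 135.2, 53.4]
tcp_rot: [0.0, 0.08, 0.997, 0.0]
ft_force: [0.9, 0.2, 1.1]
opening: 0.0
gripper_force: 0.0
```

Call:
servo_tool([
  {"x": 0, "y": 0, "z": 4, "ax": 0, "ay": 0, "az": 0},
  {"x": 0, "y": 0, "z": 8, "ax": 0, "ay": 0, "az": 0},
  {"x": 0, "y": 0, "z": 12, "ax": 0, "ay": 0, "az": 0},
  {"x": 0, "y": 0, "z": 15, "ax": 0, "ay": 0, "az": 0},
  {"x": -3, "y": -4, "z": 15, "ax": 0, "ay": 0, "az": 0},
  {"x": -6, "y": -8, "z": 15, "ax": 0, "ay": 0, "az": 0},
  {"x": -9, "y": -12, "z": 15, "ax": 0, "ay": 0, "az": 0},
  {"x": -12, "y": -16, "z": 15, "ax": 0, "ay": 0, "az": 0},
  {"x": -15, "y": -20, "z": 15, "ax": 0, "ay": 0, "az": 0},
  {"x": -18, "y": -24, "z": 15, "ax": 0, "ay": 0, "az": 0},
  {"x": -18, "y": -24, "z": 15, "ax": 0, "ay": 0, "az": 0},
  {"x": -18, "y": -24, "z": 15, "ax": 0, "ay": 0, "az": 0},
  {"x": -18, "y": -24, "z": 15, "ax": 0, "ay": 0, "az": 0},
], jaw=255, newtons=40)

```text
t: 13.5
tool_pos: [455.6, -106.2, 203.6]
tcp_rot: [0.001, 0.081, 0.997, 0.0]
ft_force: [-0.3, -0.6, -0.1]
opening: 0.3
gripper_force: 0.0
```

```bash
python3 -c "
from h import *;snap('s5')"
```

```text
(no output)
```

View pics/s5.png

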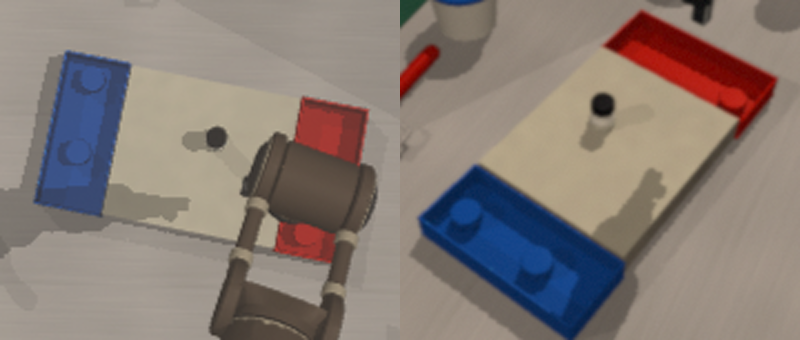

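Both blue caps lie in the blue tray (top crop ~92,80 and 75,152), the red cap is in the red tray, and the jar hasn't moved. I'm handing in.

```bash
python3 -c "
from workcell import robot
print(robot.sign_off())"
```

```text
the job is handed in; nothing more can be done
None
```

The job is handed in at about 14 s of the 53 s allowed: both blue caps are in the blue tray, the red cap is in the red tray, and the jar, bottle, cup and tub were left where they stood (no verdict was returned).

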